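Put the office stamps back in their tray

ROBOT

A 6-joint arm with a two-finger parallel gripper is mounted at the origin on the work surface. World frame = base frame: x ahead of the robot, y to its left, z up, the work surface at z = 0. Lengths are in m, angles in degrees, forces in N, time in s.
With the tool pointing down it reaches from about 0.375 to 0.9 m from the base axis. Payload 3.1 kg.
Tool frame: the origin (TCP) lies midway between the tips of the shut fingers; the grasp point (between the pads) lies 19 mm behind it; z points along the fingers, y is the line along which they close (so a half turn about z gives the same grasp; the last joint's range is limited). The gripper opens to 87 mm and grips with 3 to 60 N. Pads are 19 mm wide; open, the fingers measure 117 mm over their backs; the gripper's body (75 mm by 190 mm) begins 51 mm behind the grasp point.
Start: joints at [62.939, 30.224, 82.088, -0, 67.689, -10.227], TCP at [0.181, 0.598, 0.223] pointing down, gripper open.
Joint ranges: [-176.69, 176.69], [-43.24, 126.21], [12.49, 139.97], [-82, 262], [0, 151.66], [-163.58, 163.58]. Speed limits (degrees/s): [159.86, 159.86, 180, 180, 180, 180].

INTERFACE

Orientations are given as a 3x3 rotation matrix whose columns are the frame's x, y, z axes.
In Python, from rig import bot, capture gives the robot as it stands.
- The arm moves only by the tool hand_motion, called after "Call:" as a command line: name --pt "numbers of a row" for each row, then --argument value for the rest. Schema: {"type":"object","properties":{"motion":{"type":"array","items":{"type":"array","items":{"type":"array","items":{"type":"number"},"minItems":7,"maxItems":7},"minItems":1,"maxItems":20},"minItems":1,"maxItems":1},"only":{"type":"string"},"quiet":{"type":"boolean"},"lines":{"type":"string"}},"required":["motion"],"additionalProperties":false}. motion is a list that holds a single list of rows (three levels of brackets), with 1 to 20 rows, each of 7 numbers: dx, dy, dz in normalised numbers (1 is 400 mm), then a rotation vector rx, ry, rz in fractions of the full range, 1 being pi rad, then the opening from 0.0 (shut) to 1.0 (fully open); each row is the pose to reach, as a shift and turn from the pose commanded when the call began, along the tool's axes at that moment; what a row does not reach only later rows make up. A row lasts 1/10 s, in which the tool goes at most 0.05 m and 8.59 degrees, less where a joint would pass 70% of its speed; a pose out of reach is approached as far as the arm can. The fingers move at their own pace and stop on an object; the grip force is fixed at half the most. Time passes only in rows, so rows that do not move let the fingers close. The tool returns the time, the measured TCP pose, the force, the opening and the grip force at its end. only (a regular expression) keeps the lines of the reply that match it, lines (a string "A,B") keeps lines A to B, and quiet returns only ok. No shift or turn number may pass 1 either way. Input that does not fit is refused with a message, and nothing moves.
- bot.read_state(): the state, without advancing time (a new reading comes with each control period).
- capture(name): name is "scene" or "top" or "wrist"; returns a dict with "color" (420x560x3 uint8, red, green, blue), "K" (3x3 intrinsics, pixels), "D" ([k1, k2, p1, p2, k3] as OpenCV has them; the pictures are not rectified), "view" (4x4, takes a point from world to camera coordinates); the wrist camera has in their place "mount" (4x4, takes a point from camera to tool coordinates, whose origin is the TCP and whose axes are the flange's). Camera axes: x right, y up, looking along -z (the intrinsics and any distortion apply to the point x, -y, -z); pixel columns grow to the right and rows downward; lengths in m; the calibration is good to about 2 mm. A picture is of the moment at which its call begins: read the wrist's pose just before it. There is no depth.
- bot.hand_in(): hands the job in; it is judged then, once.
The state is a dict: "time_s": time; "joint_positions": joint angles; "qvel": joint speeds; "tau": joint torques, N m; "position": TCP position; "tcp_rot": TCP orientation; "force": force on the tool from outside, world axes, zero at the start; "moment": the same for the moment, N m; "opening": opening from 0.0 (shut) to 1.0 (fully open); "grasp_force": force on a finger pad.
Only numpy, scipy, OpenCV 4.12 (cv2) and the standard library are available. Lean on these libraries where they do the work, as an engineer would, in place of code of your own. Each camera call takes 0.05 s, during which the arm holds its last target. There are 200 camera calls.

TASK

Put the four rubber stamps that have handles back into the desk tray, each standing upright in the bin made for its own shape and size: large round, small round, square and long. Two stamp blocks have lost their handles and are waiting for repair: leave them lying where they are.

Things in the scene. Friction and masses are not known exactly. Their poses are not given: they have to be found in the camera images.
- stamp_round: Large round hand stamp: a light-wood disc 48 mm in diameter, 18 mm high (with its rubber sole). Its turned wooden handle stands upright on the block's centre: a narrow neck (13 mm) up to z = 34, then a round grip 20 mm in diameter from z = 41 to z = 72, top at z = 76 mm. Origin: centre of the underside, z up along the handle. Stands upright on the desk at the start; 28 to 84 g.
- stamp_small: Small round hand stamp: a light-wood disc only 30 mm in diameter, 18 mm high. Its turned wooden handle stands upright on the block's centre: a narrow neck (13 mm) up to z = 34, then a round grip 20 mm in diameter from z = 41 to z = 72, top at z = 76 mm. Origin: centre of the underside, z up along the handle. Stands upright on the desk at the start; 28 to 84 g.
- stamp_square: Square hand stamp: a light-wood block 40 x 40 mm, 18 mm high. Its turned wooden handle stands upright on the block's centre: a narrow neck (13 mm) up to z = 34, then a round grip 20 mm in diameter from z = 41 to z = 72, top at z = 76 mm. Origin: centre of the underside, z up along the handle. Stands upright on the desk at the start; 28 to 84 g.
- stamp_long: Long hand stamp: a light-wood block 70 mm (along its x) x 24 mm (along its y), 18 mm high. Its turned wooden handle stands upright on the block's centre: a narrow neck (13 mm) up to z = 34, then a round grip 20 mm in diameter from z = 41 to z = 72, top at z = 76 mm. Origin: centre of the underside, z up along the handle. Stands upright on the desk at the start; 28 to 84 g.
- bin_round: Large round grey plastic bin, inside diameter 66 mm, outside 72 mm. One of four bins in a row, in any order, 76 mm apart, in a flat black fixed tray (118 x 318 mm, rim 10 mm high). Fixed, open on top, 18 mm high, floor 4 mm thick, walls 3 mm. Origin: centre of its underside, 4 mm above the desk; a stamp standing in it has its underside 8 mm above the desk.
- bin_small: Small round grey plastic bin, inside diameter 47 mm, outside 53 mm, in the same tray. Fixed, open on top, 18 mm high, floor 4 mm thick, walls 3 mm. Origin: centre of its underside, 4 mm above the desk; a stamp standing in it has its underside 8 mm above the desk.
- bin_square: Square grey plastic bin, inside 60 x 60 mm, outside 66 x 66 mm, in the same tray, sides along its x and y. Fixed, open on top, 18 mm high, floor 4 mm thick, walls 3 mm. Origin: centre of its underside, 4 mm above the desk; a stamp standing in it has its underside 8 mm above the desk.
- bin_long: Long narrow grey plastic bin, inside 90 mm (along its x) x 44 mm (along its y), outside 96 x 50 mm, in the same tray, its long side across the row. Fixed, open on top, 18 mm high, floor 4 mm thick, walls 3 mm. Origin: centre of its underside, 4 mm above the desk; a stamp standing in it has its underside 8 mm above the desk.
- bare_round: Stamp block without a handle: a bare light-wood disc 48 mm in diameter, 18 mm high, with a dark handle hole (10 mm) in the middle of its top. Does not belong in the tray. Loose, 35 g; origin: centre of the underside, z up.
- bare_long: Stamp block without a handle: a bare light-wood block 70 mm (along its x) x 24 mm (along its y), 18 mm high, with a dark handle hole (10 mm) in the middle of its top. Does not belong in the tray. Loose, 35 g; origin: centre of the underside, z up.
Mind the look-alikes: they are no part of the job. Leave any purple or red look-alike of the stamp_square alone.

How it is judged (in metres and radians):
At the end, for the whole second after the job is handed in: Each handled stamp stands upright (0.12 rad), at rest, on the floor of the bin of its own shape and size (within 15 mm of its centre, underside 5 to 11.5 mm above the desk); both bare blocks lie flat and at rest within 15 mm of where they were (horizontal distance between stamp_round and bin_round below 0.015 m and height (world z) of stamp_round between 0.005 and 0.0115 m and angle between each of stamp_round, stamp_small, stamp_square, stamp_long, bare_round, bare_long's own z axis and vertical below 0.12 rad and linear speed of each of stamp_round, stamp_small, stamp_square, stamp_long, bare_round, bare_long below 0.02 m/s and horizontal distance between stamp_small and bin_small below 0.015 m and height (world z) of stamp_small between 0.005 and 0.0115 m and horizontal distance between stamp_square and bin_square below 0.015 m and height (world z) of stamp_square between 0.005 and 0.0115 m and horizontal distance between stamp_long and bin_long below 0.015 m and height (world z) of stamp_long between 0.005 and 0.0115 m and distance of each of bare_round, bare_long from where it was at the start of the episode below 0.015 m); the robot touches nothing.
It fails at once if a bare block (no handle) is moved from its place by more than 30 mm (distance of any of bare_round, bare_long from where it was at the start of the episode above 0.03 m).
It also fails if it takes over 106 s, if anything falls off the work surface, if the arm or the gripper's body presses on something with over 40 N, if the wrist force passes 120 N, or if a joint passes its speed limit or range.

## Working session

There is one attempt and no reset: what is moved stays moved. The work goes in short steps, Python scripts to look and compute and a tool call to move; the robot and the scene stay as the last step left them, time stands still between calls to the robot, and variables do not carry over. Pictures are saved under pics/ and viewed, at most 14 in all, crops included, and the job is handed in when it is done.

```bash
mkdir -p pics; ls
```

Run:
```python
from rig import bot,capture
import cv2,numpy as np
for n in("top","scene"):
    c=capture(n);cv2.imwrite(f"pics/{n}0.png",c["color"][:,:,::-1]);print(n,c["K"],c["D"],np.round(c["view"],3))
s=bot.read_state();print(s["time_s"],s["position"],np.round(s["tcp_rot"],3),s["opening"])
```

```text
pics
top [[492.99428815   0.         272.8706755 ]
 [  0.         492.99428815 208.77126282]
 [  0.           0.           1.        ]] [-0.05136194  0.          0.          0.          0.        ] [[-0.022 -1.    -0.004 -0.011]
 [ 0.982 -0.023  0.186 -0.532]
 [-0.186  0.     0.983 -0.877]
 [ 0.     0.     0.     1.   ]]
scene [[434.26667587   0.         279.83794089]
 [  0.         434.26667587 208.87660437]
 [  0.           0.           1.        ]] [-0.07132037  0.          0.          0.          0.        ] [[-0.172  0.985 -0.006  0.104]
 [-0.819 -0.14   0.556  0.419]
 [ 0.547  0.101  0.831 -1.126]
 [ 0.     0.     0.     1.   ]]
0.1 [0.18066768 0.59760472 0.22163557] [[-0.957  0.29  -0.001]
 [ 0.29   0.957 -0.002]
 [ 0.    -0.002 -1.   ]] 0.9988420423299734
```

View pics/top0.png

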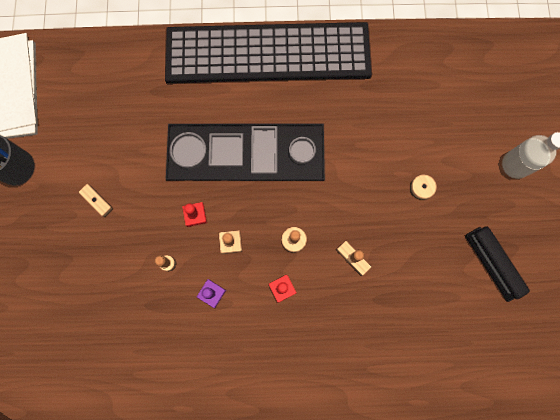

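View pics/scene0.png

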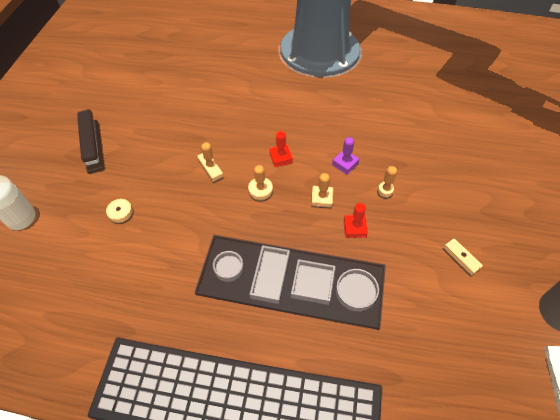

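Top view: the bins are round (188,150), square (226,150), long (264,150) and small (302,150). The handled wood stamps are small (165,262), square (230,241), large round (294,238) and long (354,258). The bare blocks are at (95,200) and (424,187). The red (194,214), (283,288) and purple (211,294) look-alikes stay put. `stamp_square` is the light-wood block at (230,241), the only square one that isn't painted.

Create h.py:
```python
from rig import bot,capture
import cv2,numpy as np
from scipy.spatial.transform import Rotation as R
def cast(c,pts,z,view=None):
    p=cv2.undistortPoints(np.asarray(pts,float).reshape(-1,1,2),c["K"],np.array(c["D"])).reshape(-1,2)
    V=np.array(c["view"]) if view is None else view
    d=np.c_[p[:,0],-p[:,1],-np.ones(len(p))]@V[:3,:3]; o=-V[:3,:3].T@V[:3,3]
    return (o+d*((z-o[2])/d[:,2])[:,None])[:,:2]
def blobs(mask,lo=40):
    cs,_=cv2.findContours(mask.astype(np.uint8),cv2.RETR_EXTERNAL,cv2.CHAIN_APPROX_NONE)
    return [k for k in cs if cv2.contourArea(k)>lo]
def rect(pts):  # centre, size, long-side angle (world deg)
    (c,s,a)=cv2.minAreaRect((pts*1000).astype(np.float32)); 
    if s[0]<s[1]: s=s[::-1];a+=90
    return np.round(c,1),np.round(s,1),round((a+90)%180-90,1)
```

Run:
```python
from h import *
for n in("top","scene"):
    c=capture(n);im=c["color"];hsv=cv2.cvtColor(im,cv2.COLOR_RGB2HSV);H,S,V=[hsv[:,:,i].astype(int) for i in range(3)]
    if n=="top":
        for q in[(95,200),(230,250),(228,239),(294,236),(305,241),(354,256),(188,150),(150,240)]:print(q,hsv[q[1],q[0]])
    wood=(H>14)&(H<32)&(V>150)&(S>50)&(S<190);hand=(H>5)&(H<=15)&(V>135)&(S>130)
    grey=(S<40)&(V>70)&(V<235)
    print(n)
    for nm,m,z,lo in(("wood",wood,.018,40),("hand",hand,.06,25),("grey",grey,.022,300)):
        for k in blobs(m,lo):
            ctr=k.reshape(-1,2).mean(0)
            if (n=="top" and 100<ctr[1]<310 and 60<ctr[0]<460) or (n=="scene" and ctr[1]>120 and ctr[1]<320 and 100<ctr[0]<500):
                print(nm,ctr.round(),cv2.contourArea(k),*rect(cast(c,k,z)))
```

```text
(95, 200) [150  13  38]
(230, 250) [ 22  92 254]
(228, 239) [ 12 155 225]
(294, 236) [ 12 153 229]
(305, 241) [ 18 106 252]
(354, 256) [ 12 157 158]
(188, 150) [  7  27 168]
(150, 240) [  9 155 125]
top
wood [361. 266.] 138.5 [ 424.1 -189.1] [29.3 21.9] 42.8
wood [168. 264.] 48.0 [436.  179.2] [28.  20.3] -17.8
wood [346. 249.] 125.5 [ 455.  -161.5] [25.6 22. ] 39.3
wood [229. 241.] 203.0 [475.5  61.1] [40.3 39.5] -87.7
wood [294. 239.] 421.0 [477.1 -62.1] [45.3 44.7] -54.3
wood [ 94. 199.] 342.0 [565.  328.4] [67.6 21.9] 45.5
wood [424. 186.] 382.0 [ 576.  -322.2] [44.1 44. ] 42.4
hand [411. 309.] 507.0 [ 339.5 -274.2] [251.7  20.6] -89.8
hand [302. 295.] 59.5 [369.7 -69.8] [38.  13.3] -86.7
hand [251. 298.] 354.0 [366.4  24.3] [94.7 26.6] -87.4
hand [335. 290.] 31.0 [ 376.2 -132.5] [72.3  6.5] -88.2
hand [227. 284.] 58.5 [392.1  64. ] [49.8 11.1] 82.5
hand [261. 275.] 349.5 [405.9   6.3] [72.5 34.9] 86.0
hand [100. 272.] 763.5 [413.1 295.8] [151.8  31.6] -90.0
hand [317. 270.] 895.0 [ 414.1 -103. ] [127.4  32.6] 88.6
hand [172. 274.] 731.5 [419.7 167.5] [217.3  58.3] 89.8
hand [320
[... 1779 characters left out ...]
6.] 566.5 [569.8 326.5] [70.5 31.8] 44.4
wood [119. 210.] 445.0 [ 579.5 -317.5] [55.4 47.7] 50.9
wood [322. 196.] 271.5 [481.8  62. ] [46.9 39.2] 6.1
wood [385. 190.] 85.0 [444.1 184.4] [34.2 27.6] 1.6
wood [260. 188.] 307.5 [484.7 -59.5] [50.5 47.8] 15.7
wood [324. 177.] 42.5 [434.1  61.2] [17.9 15.3] -30.2
wood [258. 169.] 42.0 [435.5 -72.9] [18.4 14.2] 11.3
wood [209. 167.] 225.0 [ 443.6 -172.8] [79.3 26.4] 41.1
hand [269. 225.] 190904.0 [404.1 -79.1] [1245.9 1044.4] -82.5
grey [356. 289.] 1371.5 [666.2 143.8] [74.4 72.3] 9.4
grey [312. 282.] 1502.5 [664.4  66.9] [74.4 71.2] -1.9
grey [228. 266.] 698.0 [660.8 -82.3] [58.6 51. ] 12.6
grey [271. 275.] 1578.0 [662.   -1.1] [103.2  65.2] -1.8
```

Run:
```python
from h import *
c=capture("top");im=c["color"][190:320,70:450,::-1];cv2.imwrite("pics/crop.png",cv2.resize(im,None,fx=2.1,fy=2.1,interpolation=3))
```

```text
(no output)
```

View pics/crop.png

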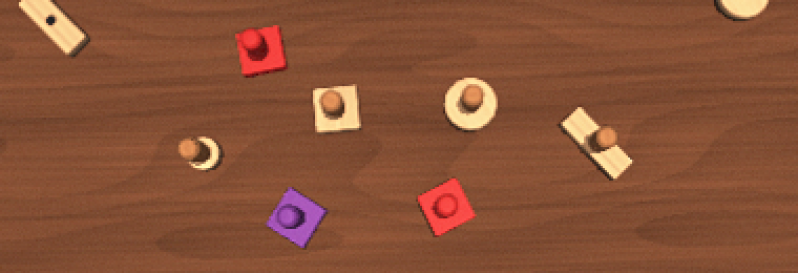

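The crop confirms four light-wood handled stamps: small, square, round and long. The painted ones are square look-alikes. I'm moving above the small stamp and aligning the tool with the world axes on the way.

The rows are not in the units I measure in: shifts go in shares of 400 mm and turns go in shares of pi rad. I convert before sending: -0.366 m is -0.915, 0.04 m is 0.1, -16.9 degrees is -0.0939.

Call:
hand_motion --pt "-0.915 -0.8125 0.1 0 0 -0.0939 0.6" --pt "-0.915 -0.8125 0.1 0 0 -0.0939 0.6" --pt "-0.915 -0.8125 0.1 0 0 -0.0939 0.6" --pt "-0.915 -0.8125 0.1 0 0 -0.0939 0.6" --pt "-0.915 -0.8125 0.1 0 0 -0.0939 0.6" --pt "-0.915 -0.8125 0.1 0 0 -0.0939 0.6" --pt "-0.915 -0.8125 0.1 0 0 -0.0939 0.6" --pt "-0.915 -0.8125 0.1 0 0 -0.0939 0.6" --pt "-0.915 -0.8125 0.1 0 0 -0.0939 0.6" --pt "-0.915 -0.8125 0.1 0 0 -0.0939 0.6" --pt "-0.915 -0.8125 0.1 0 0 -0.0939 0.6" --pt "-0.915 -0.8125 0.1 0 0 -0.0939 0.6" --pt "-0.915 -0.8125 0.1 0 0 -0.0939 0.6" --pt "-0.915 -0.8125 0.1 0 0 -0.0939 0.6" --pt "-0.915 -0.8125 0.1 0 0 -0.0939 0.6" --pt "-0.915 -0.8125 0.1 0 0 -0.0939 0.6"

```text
refused: motion: the value is too long (schema: maxItems 1). Nothing was moved.
```

The error is about the shape of the input: a list holding one list of rows, three levels of brackets. Fixing that and sending the same move.

Call:
hand_motion --motion '[[[-0.915, -0.8125, 0.1, 0, 0, -0.0939, 0.6], [-0.915, -0.8125, 0.1, 0, 0, -0.0939, 0.6], [-0.915, -0.8125, 0.1, 0, 0, -0.0939, 0.6], [-0.915, -0.8125, 0.1, 0, 0, -0.0939, 0.6], [-0.915, -0.8125, 0.1, 0, 0, -0.0939, 0.6], [-0.915, -0.8125, 0.1, 0, 0, -0.0939, 0.6], [-0.915, -0.8125, 0.1, 0, 0, -0.0939, 0.6], [-0.915, -0.8125, 0.1, 0, 0, -0.0939, 0.6], [-0.915, -0.8125, 0.1, 0, 0, -0.0939, 0.6], [-0.915, -0.8125, 0.1, 0, 0, -0.0939, 0.6], [-0.915, -0.8125, 0.1, 0, 0, -0.0939, 0.6], [-0.915, -0.8125, 0.1, 0, 0, -0.0939, 0.6], [-0.915, -0.8125, 0.1, 0, 0, -0.0939, 0.6], [-0.915, -0.8125, 0.1, 0, 0, -0.0939, 0.6], [-0.915, -0.8125, 0.1, 0, 0, -0.0939, 0.6], [-0.915, -0.8125, 0.1, 0, 0, -0.0939, 0.6]]]'

```text
time_s: 1.85
position: [0.4367, 0.182, 0.1827]
tcp_rot: [[-1.0, -0.003, 0.0], [-0.003, 1.0, 0.0], [-0.0, 0.0, -1.0]]
force: [-0.3, 0.1, -0.8]
opening: 0.601
grasp_force: 0.0
```

Add to h.py:
```python
def wrist():
    s=bot.read_state();c=capture("wrist");T=np.eye(4);T[:3,:3]=s["tcp_rot"];T[:3,3]=s["position"]
    return s,c,np.linalg.inv(T@np.array(c["mount"]))
```

Run:
```python
from h import *
s,c,v=wrist();print(s["position"],np.round(s["tcp_rot"],3),s["joint_positions"])
cv2.imwrite("pics/w1.png",c["color"][:,:,::-1])
print(np.round(c["mount"],3))
```

```text
[0.436675   0.18202008 0.18267049] [[-1.    -0.003  0.   ]
 [-0.003  1.     0.   ]
 [-0.     0.    -1.   ]] [ 9.05835912e+00  2.20955561e+01  1.05860460e+02 -6.57191390e-05
  5.20368971e+01 -8.11183125e+01]
[[-0.     0.956  0.294  0.082]
 [ 1.     0.     0.     0.   ]
 [-0.     0.294 -0.956 -0.162]
 [ 0.     0.     0.     1.   ]]
```

View pics/w1.png

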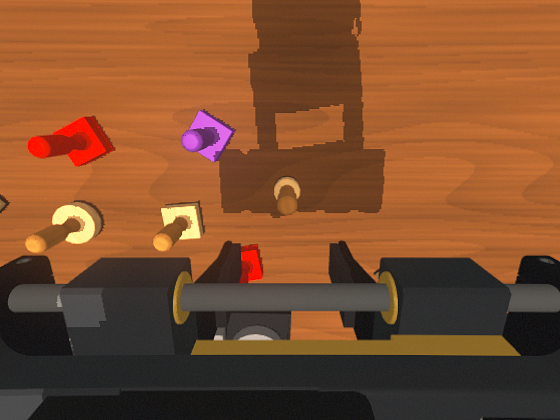

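Wrist view: the small stamp's disc is centred at about (287,189) and its handle runs down to (287,212), in the gripper's shadow.

Run:
```python
from h import *
s,c,v=wrist();x0,x1,y0,y1=230,345,150,220
cv2.imwrite("pics/w1c.png",cv2.resize(c["color"][y0:y1,x0:x1,::-1],None,fx=6,fy=6,interpolation=3))
print(cast(c,[[287.5,177],[274,190],[301,190],[287,189]],.018,v)*1000,cast(c,[[287,200]],.06,v)*1000)
t=capture("top");print(cast(t,[[160,261.5]],.07)*1000)
cv2.imwrite("pics/small.png",cv2.resize(t["color"][245:280,140:190,::-1],None,fx=12,fy=12,interpolation=0))
```

```text
[[419.95461584 184.8108561 ]
 [434.74216788 169.77914095]
 [434.67208258 199.98910375]
 [433.5592904  184.31971809]] [[434.56479319 184.03212477]]
[[434.98007968 182.85472238]]
```

View pics/w1c.png

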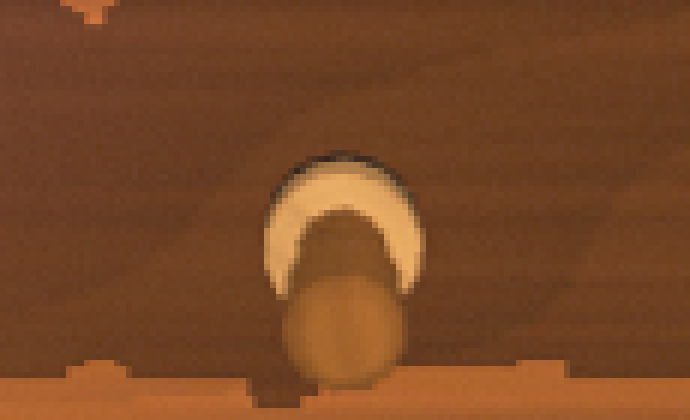

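The crop shows the disc and handle on one vertical line at column 287, so the stamp is at about (435, 184) mm. I'm going down, gripping and lifting.

In the tool's units: 0.144 m is 0.36, 0.03 m is 0.075.

Call:
hand_motion --motion '[[[0.005, 0.005, 0.075, 0, 0, 0, 0.6], [0.005, 0.005, 0.15, 0, 0, 0, 0.6], [0.005, 0.005, 0.225, 0, 0, 0, 0.6], [0.005, 0.005, 0.3, 0, 0, 0, 0.6], [0.005, 0.005, 0.3375, 0, 0, 0, 0.6], [0.005, 0.005, 0.36, 0, 0, 0, 0.6], [0.005, 0.005, 0.36, 0, 0, 0, 0.6], [0.005, 0.005, 0.36, 0, 0, 0, 0.6], [0.005, 0.005, 0.36, 0, 0, 0, 0], [0.005, 0.005, 0.36, 0, 0, 0, 0], [0.005, 0.005, 0.36, 0, 0, 0, 0], [0.005, 0.005, 0.36, 0, 0, 0, 0], [0.005, 0.005, 0.36, 0, 0, 0, 0], [0.005, 0.005, 0.36, 0, 0, 0, 0], [0.005, 0.005, 0.36, 0, 0, 0, 0], [0.005, 0.005, 0.36, 0, 0, 0, 0]]]'

```text
time_s: 3.6
position: [0.4353, 0.1832, 0.0387]
tcp_rot: [[-1.0, -0.001, 0.0], [-0.001, 1.0, 0.0], [-0.0, 0.0, -1.0]]
force: [-0.2, 0.2, 1.8]
opening: 0.217
grasp_force: 30.0
```

Call:
hand_motion --motion '[[[0, 0, -0.025, 0, 0, 0, 0], [0, 0, -0.075, 0, 0, 0, 0], [0, 0, -0.125, 0, 0, 0, 0], [0, 0, -0.2, 0, 0, 0, 0], [0, 0, -0.275, 0, 0, 0, 0], [0, 0, -0.305, 0, 0, 0, 0], [0, 0, -0.305, 0, 0, 0, 0], [0, 0, -0.305, 0, 0, 0, 0]]]'

```text
time_s: 4.4
position: [0.4347, 0.1831, 0.1607]
tcp_rot: [[-1.0, -0.001, -0.0], [-0.001, 1.0, -0.0], [0.0, -0.0, -1.0]]
force: [-0.0, 0.3, -1.3]
opening: 0.218
grasp_force: 30.0
```

Run:
```python
from h import *
c=capture("scene");cv2.imwrite("pics/s1.png",cv2.resize(c["color"][60:340,150:480,::-1],None,fx=2,fy=2))
```

```text
(no output)
```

View pics/s1.png

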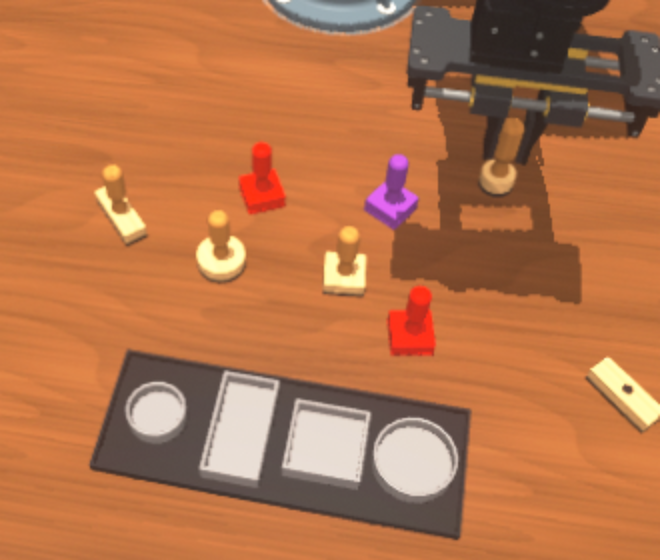

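The small stamp is held upright, with its bottom about 12 cm up. Next it goes to the small bin at (657,-84) mm.

In the tool's units: -0.267 m is -0.6675, -0.223 m is -0.5575.

Call:
hand_motion --motion '[[[-0.03, -0.035, 0, 0, 0, 0, 0], [-0.0825, -0.1, 0, 0, 0, 0, 0], [-0.1425, -0.17, 0, 0, 0, 0, 0], [-0.2025, -0.2425, 0, 0, 0, 0, 0], [-0.2625, -0.315, 0, 0, 0, 0, 0], [-0.3225, -0.3875, 0, 0, 0, 0, 0], [-0.3825, -0.46, 0, 0, 0, 0, 0], [-0.4425, -0.5325, 0, 0, 0, 0, 0], [-0.5, -0.6, 0, 0, 0, 0, 0], [-0.5375, -0.645, 0, 0, 0, 0, 0], [-0.5575, -0.6675, 0, 0, 0, 0, 0], [-0.5575, -0.6675, 0, 0, 0, 0, 0], [-0.5575, -0.6675, 0.075, 0, 0, 0, 0], [-0.5575, -0.6675, 0.15, 0, 0, 0, 0], [-0.5575, -0.6675, 0.2, 0, 0, 0, 0], [-0.5575, -0.6675, 0.2, 0, 0, 0, 0], [-0.5575, -0.6675, 0.2, 0, 0, 0, 0]]]'

```text
time_s: 6.15
position: [0.6576, -0.0823, 0.0803]
tcp_rot: [[-1.0, -0.002, -0.002], [-0.002, 1.0, 0.001], [0.002, 0.001, -1.0]]
force: [-0.3, 1.0, -0.1]
opening: 0.217
grasp_force: 30.0
```

Run:
```python
from h import *
c=capture("scene");cv2.imwrite("pics/s2.png",cv2.resize(c["color"][120:340,170:420,::-1],None,fx=2.6,fy=2.6))
```

```text
(no output)
```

View pics/s2.png

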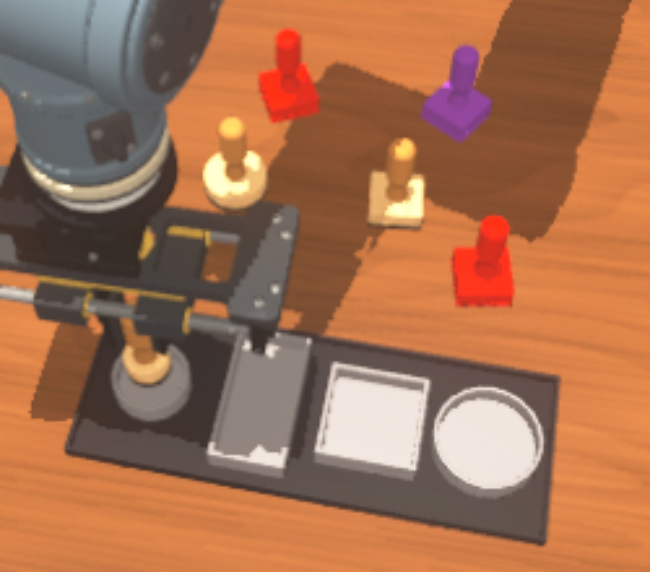

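The stamp hangs over the small bin (crop (148,370)). I'm lowering, releasing and rising.

In the tool's units: -0.1 m is -0.25, -0.07 m is -0.175.

Call:
hand_motion --motion '[[[0, -0.0025, 0.03, 0, 0, 0, 0], [0, -0.0025, 0.06, 0, 0, 0, 0], [0, -0.0025, 0.0775, 0, 0, 0, 0], [0, -0.0025, 0.0825, 0, 0, 0, 0], [0, -0.0025, 0.0825, 0, 0, 0, 0], [0, -0.0025, 0.0825, 0, 0, 0, 0.5], [0, -0.0025, 0.0825, 0, 0, 0, 0.5], [0, -0.0025, 0.0825, 0, 0, 0, 0.5], [0, -0.0025, 0.0825, 0, 0, 0, 0.5], [0, -0.0025, 0.0825, 0, 0, 0, 0.5], [0, -0.0025, 0.025, 0, 0, 0, 0.5], [0, -0.0025, -0.075, 0, 0, 0, 0.5], [0, -0.0025, -0.175, 0, 0, 0, 0.5], [0, -0.0025, -0.25, 0, 0, 0, 0.5], [0, -0.0025, -0.25, 0, 0, 0, 0.5], [0, -0.0025, -0.25, 0, 0, 0, 0.5]]]'

```text
time_s: 7.8
position: [0.6586, -0.0846, 0.1813]
tcp_rot: [[-1.0, -0.001, 0.001], [-0.001, 1.0, -0.0], [-0.001, -0.0, -1.0]]
force: [-0.2, -0.4, -0.7]
opening: 0.5
grasp_force: 0.0
```

In the tool's units: 0.219 m is 0.5475, 0.2 m is 0.5.

Call:
hand_motion --motion '[[[0.1, -0.0425, 0, 0, 0, 0, 0.6], [0.2, -0.0825, 0, 0, 0, 0, 0.6], [0.3, -0.125, 0, 0, 0, 0, 0.6], [0.4, -0.1675, 0, 0, 0, 0, 0.6], [0.5, -0.2075, 0, 0, 0, 0, 0.6], [0.5475, -0.225, 0, 0, 0, 0, 0.6], [0.5475, -0.225, 0, 0, 0, 0, 0.6], [0.5475, -0.225, 0, 0, 0, 0, 0.6], [0.5475, -0.225, 0, 0, 0, 0, 0.6]]]'

```text
time_s: 8.7
position: [0.4405, -0.1747, 0.18]
tcp_rot: [[-1.0, -0.002, 0.0], [-0.002, 1.0, 0.0], [-0.0, 0.0, -1.0]]
force: [0.4, -0.3, -0.1]
opening: 0.601
grasp_force: 0.0
```

Run:
```python
from h import *
s,c,v=wrist();cv2.imwrite("pics/w2.png",c["color"][:,:,::-1])
t=capture("scene");cv2.imwrite("pics/s3.png",cv2.resize(t["color"][200:340,190:400,::-1],None,fx=3.5,fy=3.5))
```

```text
(no output)
```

View pics/w2.png

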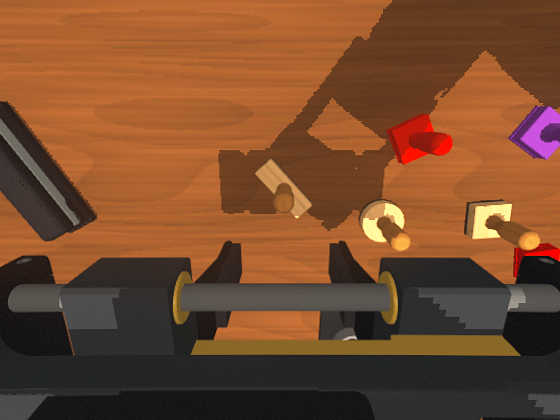

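View pics/s3.png

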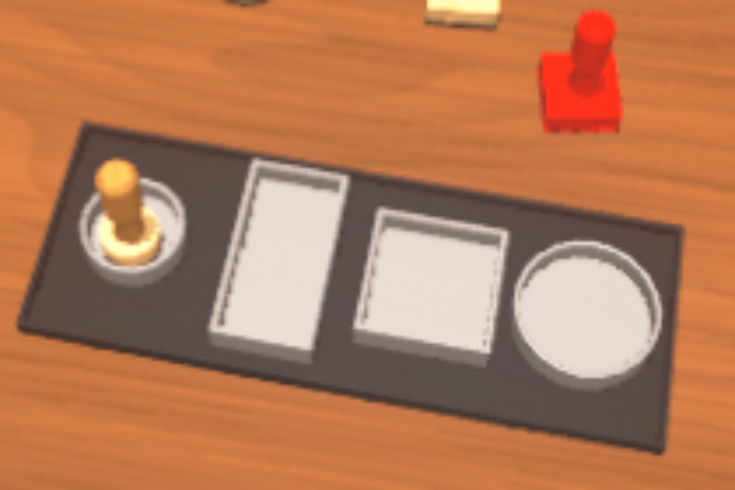

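The small stamp stands upright on its bin floor (crop (130,235)). The wrist view puts the long block's corners at about (255,174), (270,159), (312,204) and (296,218), with the grip at (284,199).

Run:
```python
from h import *
s,c,v=wrist()
hsv=cv2.cvtColor(c["color"],cv2.COLOR_RGB2HSV);h,S,V=[hsv[:,:,i].astype(int) for i in range(3)]
P=cast(c,[[255,174],[270,159],[312,204],[296,218]],.018,v)*1000
print(P,P.mean(0),rect(P/1000),cast(c,[[284,199]],.06,v)*1000)
m=np.zeros(V.shape,bool);m[150:225,245:320]=((V>135)&(h>10)&(S<140))[150:225,245:320]
for k in blobs(m,100):print(k.reshape(-1,2).min(0),k.reshape(-1,2).max(0),rect(cast(c,k,.018,v)))
```

```text
[[ 420.03454089 -207.17887984]
 [ 403.67152779 -190.58381104]
 [ 454.07601779 -143.91216942]
 [ 470.78835375 -161.71658925]] [ 437.14261005 -175.84786239] (array([ 437.2, -176.2]), array([68.9, 24.4]), 42.8) [[ 436.68607206 -175.36553867]]
```

In the tool's units: 0.142 m is 0.355, 0.0035 m is 0.0088.

Call:
hand_motion --motion '[[[0.0088, -0.0025, 0.075, 0, 0, 0, 0.6], [0.0088, -0.0025, 0.15, 0, 0, 0, 0.6], [0.0088, -0.0025, 0.225, 0, 0, 0, 0.6], [0.0088, -0.0025, 0.3, 0, 0, 0, 0.6], [0.0088, -0.0025, 0.3375, 0, 0, 0, 0.6], [0.0088, -0.0025, 0.355, 0, 0, 0, 0.6], [0.0088, -0.0025, 0.355, 0, 0, 0, 0.6], [0.0088, -0.0025, 0.355, 0, 0, 0, 0.6], [0.0088, -0.0025, 0.355, 0, 0, 0, 0], [0.0088, -0.0025, 0.355, 0, 0, 0, 0], [0.0088, -0.0025, 0.355, 0, 0, 0, 0], [0.0088, -0.0025, 0.355, 0, 0, 0, 0], [0.0088, -0.0025, 0.355, 0, 0, 0, 0], [0.0088, -0.0025, 0.355, 0, 0, 0, 0], [0.0088, -0.0025, 0.355, 0, 0, 0, 0], [0.0088, -0.0025, 0.355, 0, 0, 0, 0]]]'

```text
time_s: 10.45
position: [0.4362, -0.176, 0.0387]
tcp_rot: [[-1.0, -0.001, 0.0], [-0.001, 1.0, -0.0], [-0.0, -0.0, -1.0]]
force: [-0.1, -0.2, 4.0]
opening: 0.223
grasp_force: 30.0
```

Call:
hand_motion --motion '[[[0, 0, -0.025, 0, 0, 0, 0], [0, 0, -0.075, 0, 0, 0, 0], [0, 0, -0.125, 0, 0, 0, 0], [0, 0, -0.2, 0, 0, 0, 0], [0, 0, -0.275, 0, 0, 0, 0], [0, 0, -0.305, 0, 0, 0.0278, 0], [0, 0, -0.305, 0, 0, 0.0611, 0], [0, 0, -0.305, 0, 0, 0.0944, 0], [0, 0, -0.305, 0, 0, 0.1278, 0], [0, 0, -0.305, 0, 0, 0.1611, 0], [0, 0, -0.305, 0, 0, 0.1944, 0], [0, 0, -0.305, 0, 0, 0.2278, 0], [0, 0, -0.305, 0, 0, 0.2444, 0], [0, 0, -0.305, 0, 0, 0.2444, 0], [0, 0, -0.305, 0, 0, 0.2444, 0]]]'

```text
time_s: 11.95
position: [0.4359, -0.1757, 0.1608]
tcp_rot: [[-0.721, 0.693, -0.0], [0.693, 0.721, 0.0], [0.0, -0.0, -1.0]]
force: [0.0, 0.3, -0.9]
opening: 0.216
grasp_force: 30.0
```

In the tool's units: 0.275 m is 0.6875, 0.08 m is 0.2.

Call:
hand_motion --motion '[[[-0.005, 0.03, 0, 0, 0, 0, 0], [-0.015, 0.0875, 0, 0, 0, 0, 0], [-0.025, 0.1625, 0, 0, 0, 0, 0], [-0.0375, 0.2375, 0, 0, 0, 0, 0], [-0.05, 0.3125, 0, 0, 0, 0, 0], [-0.0625, 0.3875, 0, 0, 0, 0, 0], [-0.075, 0.4625, 0, 0, 0, 0, 0], [-0.0875, 0.5375, 0, 0, 0, 0, 0], [-0.1, 0.6125, 0, 0, 0, 0, 0], [-0.1075, 0.6625, 0, 0, 0, 0, 0], [-0.1125, 0.6875, 0, 0, 0, 0, 0], [-0.1125, 0.6875, 0, 0, 0, 0, 0], [-0.1125, 0.6875, 0.075, 0, 0, 0, 0], [-0.1125, 0.6875, 0.15, 0, 0, 0, 0], [-0.1125, 0.6875, 0.2, 0, 0, 0, 0], [-0.1125, 0.6875, 0.2, 0, 0, 0, 0], [-0.1125, 0.6875, 0.2, 0, 0, 0, 0]]]'

```text
time_s: 13.65
position: [0.6587, -0.0096, 0.0807]
tcp_rot: [[-0.72, 0.694, -0.001], [0.694, 0.72, 0.0], [0.001, -0.001, -1.0]]
force: [-0.8, -0.4, -0.7]
opening: 0.222
grasp_force: 30.0
```

Run:
```python
from h import *
c=capture("scene");cv2.imwrite("pics/s4.png",cv2.resize(c["color"][180:340,170:400,::-1],None,fx=3.4,fy=3.4))
```

```text
(no output)
```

View pics/s4.png

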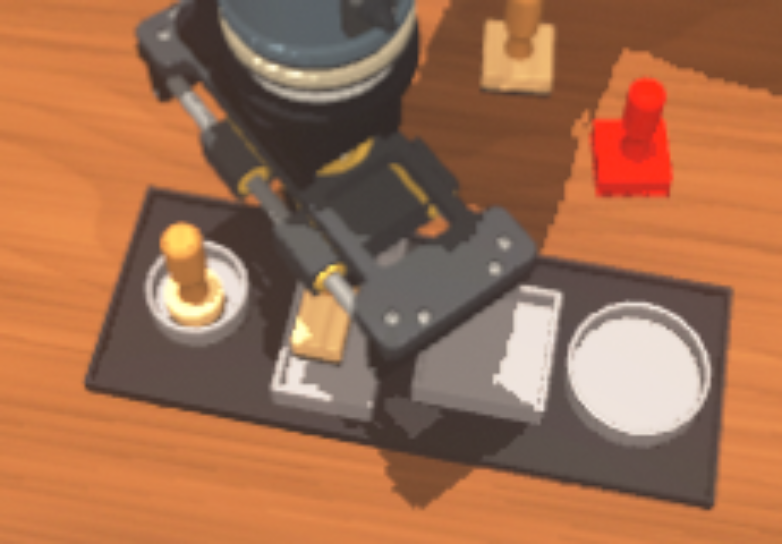

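The long block is parallel to its bin and above it (crop (325,325)). I'm lowering and releasing.

In the tool's units: -0.1 m is -0.25, -0.07 m is -0.175, -44 degrees is -0.2444.

Call:
hand_motion --motion '[[[0, 0.0025, 0.03, 0, 0, 0, 0], [0, 0.0025, 0.06, 0, 0, 0, 0], [0, 0.0025, 0.0775, 0, 0, 0, 0], [0, 0.0025, 0.0825, 0, 0, 0, 0], [0, 0.0025, 0.0825, 0, 0, 0, 0], [0, 0.0025, 0.0825, 0, 0, 0, 0.5], [0, 0.0025, 0.0825, 0, 0, 0, 0.5], [0, 0.0025, 0.0825, 0, 0, 0, 0.5], [0, 0.0025, 0.0825, 0, 0, 0, 0.5], [0, 0.0025, 0.0825, 0, 0, 0, 0.5], [0, 0.0025, 0.025, 0, 0, 0, 0.5], [0, 0.0025, -0.075, 0, 0, 0, 0.5], [0, 0.0025, -0.175, 0, 0, 0, 0.5], [0, 0.0025, -0.25, 0, 0, 0, 0.5], [0, 0.0025, -0.25, 0, 0, -0.0444, 0.5], [0, 0.0025, -0.25, 0, 0, -0.0889, 0.5], [0, 0.0025, -0.25, 0, 0, -0.1333, 0.5], [0, 0.0025, -0.25, 0, 0, -0.1778, 0.5], [0, 0.0025, -0.25, 0, 0, -0.2222, 0.5], [0, 0.0025, -0.25, 0, 0, -0.2444, 0.5]]]'

```text
time_s: 15.7
position: [0.6598, -0.0083, 0.1806]
tcp_rot: [[-1.0, -0.005, -0.0], [-0.005, 1.0, -0.0], [0.0, -0.0, -1.0]]
force: [0.8, -0.2, -1.3]
opening: 0.501
grasp_force: 0.0
```

In the tool's units: 0.182 m is 0.455, 0.17 m is 0.425.

Call:
hand_motion --motion '[[[0.0875, -0.025, 0, 0, 0, 0, 0.6], [0.175, -0.05, 0, 0, 0, 0, 0.6], [0.2625, -0.075, 0, 0, 0, 0, 0.6], [0.35, -0.1, 0, 0, 0, 0, 0.6], [0.425, -0.125, 0, 0, 0, 0, 0.6], [0.455, -0.1325, 0, 0, 0, 0, 0.6], [0.455, -0.1325, 0, 0, 0, 0, 0.6], [0.455, -0.1325, 0, 0, 0, 0, 0.6], [0.455, -0.1325, 0, 0, 0, 0, 0.6]]]'

```text
time_s: 16.6
position: [0.48, -0.0617, 0.1808]
tcp_rot: [[-1.0, -0.002, 0.002], [-0.002, 1.0, -0.001], [-0.002, -0.001, -1.0]]
force: [0.2, -0.1, -1.1]
opening: 0.597
grasp_force: 0.0
```

Run:
```python
from h import *
s,c,v=wrist();print(s["position"])
a=c["color"][140:235,190:390,::-1];b=capture("scene")["color"][200:330,190:400,::-1]
o=np.zeros((590,700,3),np.uint8);o[:285,:600]=cv2.resize(a,None,fx=3,fy=3);o[290:290+286,:462]=cv2.resize(b,None,fx=2.2,fy=2.2);cv2.imwrite("pics/m1.png",o)
print(cast(c,[[287.5,189]],.018,v)*1000)
```

```text
[ 0.479988   -0.06168144  0.18080002]
[[476.70405296 -58.78246657]]
```

View pics/m1.png

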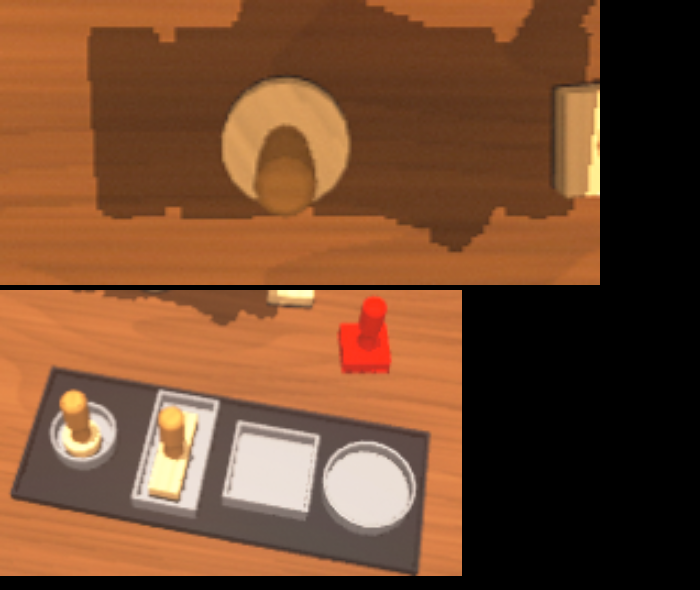

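The large round disc sits at wrist pixel (285,187), i.e. about (476,-61.5) mm. The long and small stamps stand in their bins.

In the tool's units: 0.142 m is 0.355, 0.135 m is 0.3375.

Call:
hand_motion --motion '[[[0.0075, 0, 0.075, 0, 0, 0, 0.6], [0.0075, 0, 0.15, 0, 0, 0, 0.6], [0.0075, 0, 0.225, 0, 0, 0, 0.6], [0.0075, 0, 0.3, 0, 0, 0, 0.6], [0.0075, 0, 0.3375, 0, 0, 0, 0.6], [0.0075, 0, 0.355, 0, 0, 0, 0.6], [0.0075, 0, 0.355, 0, 0, 0, 0.6], [0.0075, 0, 0.355, 0, 0, 0, 0.6], [0.0075, 0, 0.355, 0, 0, 0, 0], [0.0075, 0, 0.355, 0, 0, 0, 0], [0.0075, 0, 0.355, 0, 0, 0, 0], [0.0075, 0, 0.355, 0, 0, 0, 0], [0.0075, 0, 0.355, 0, 0, 0, 0], [0.0075, 0, 0.355, 0, 0, 0, 0], [0.0075, 0, 0.355, 0, 0, 0, 0], [0.0075, 0, 0.355, 0, 0, 0, 0]]]'

```text
time_s: 18.3
position: [0.4751, -0.0616, 0.0387]
tcp_rot: [[-1.0, -0.001, 0.0], [-0.001, 1.0, -0.0], [-0.0, -0.0, -1.0]]
force: [-0.1, -0.8, 2.6]
opening: 0.221
grasp_force: 30.0
```

Call:
hand_motion --motion '[[[0, 0, -0.025, 0, 0, 0, 0], [0, 0, -0.075, 0, 0, 0, 0], [0, 0, -0.125, 0, 0, 0, 0], [0, 0, -0.2, 0, 0, 0, 0], [0, 0, -0.275, 0, 0, 0, 0], [0, 0, -0.305, 0, 0, 0, 0], [0, 0, -0.305, 0, 0, 0, 0], [0, 0, -0.305, 0, 0, 0, 0]]]'

```text
time_s: 19.1
position: [0.4746, -0.0613, 0.1606]
tcp_rot: [[-1.0, -0.001, -0.0], [-0.001, 1.0, 0.0], [0.0, 0.0, -1.0]]
force: [1.2, -0.6, -0.5]
opening: 0.217
grasp_force: 30.0
```

In the tool's units: 0.205 m is 0.5125, -0.187 m is -0.4675.

Call:
hand_motion --motion '[[[-0.0225, 0.025, 0, 0, 0, 0, 0], [-0.0625, 0.0675, 0, 0, 0, 0, 0], [-0.115, 0.125, 0, 0, 0, 0, 0], [-0.1675, 0.1825, 0, 0, 0, 0, 0], [-0.22, 0.24, 0, 0, 0, 0, 0], [-0.2725, 0.2975, 0, 0, 0, 0, 0], [-0.325, 0.355, 0, 0, 0, 0, 0], [-0.3775, 0.415, 0, 0, 0, 0, 0], [-0.425, 0.465, 0, 0, 0, 0, 0], [-0.455, 0.5, 0, 0, 0, 0, 0], [-0.4675, 0.5125, 0, 0, 0, 0, 0], [-0.4675, 0.5125, 0, 0, 0, 0, 0], [-0.4675, 0.5125, 0.075, 0, 0, 0, 0], [-0.4675, 0.5125, 0.15, 0, 0, 0, 0], [-0.4675, 0.5125, 0.2, 0, 0, 0, 0], [-0.4675, 0.5125, 0.2, 0, 0, 0, 0], [-0.4675, 0.5125, 0.2, 0, 0, 0, 0]]]'

```text
time_s: 20.8
position: [0.6612, 0.143, 0.0803]
tcp_rot: [[-1.0, -0.0, -0.002], [-0.0, 1.0, -0.0], [0.002, -0.0, -1.0]]
force: [0.3, 0.0, -0.4]
opening: 0.221
grasp_force: 30.0
```

In the tool's units: -0.1 m is -0.25, -0.07 m is -0.175.

Call:
hand_motion --motion '[[[0, 0, 0.03, 0, 0, 0, 0], [0, 0, 0.06, 0, 0, 0, 0], [0, 0, 0.0775, 0, 0, 0, 0], [0, 0, 0.0825, 0, 0, 0, 0], [0, 0, 0.0825, 0, 0, 0, 0], [0, 0, 0.0825, 0, 0, 0, 0.5], [0, 0, 0.0825, 0, 0, 0, 0.5], [0, 0, 0.0825, 0, 0, 0, 0.5], [0, 0, 0.0825, 0, 0, 0, 0.5], [0, 0, 0.0825, 0, 0, 0, 0.5], [0, 0, 0.025, 0, 0, 0, 0.5], [0, 0, -0.075, 0, 0, 0, 0.5], [0, 0, -0.175, 0, 0, 0, 0.5], [0, 0, -0.25, 0, 0, 0, 0.5], [0, 0, -0.25, 0, 0, 0, 0.5], [0, 0, -0.25, 0, 0, 0, 0.5]]]'

```text
time_s: 22.4
position: [0.662, 0.1437, 0.1815]
tcp_rot: [[-1.0, -0.001, 0.002], [-0.001, 1.0, 0.0], [-0.002, 0.0, -1.0]]
force: [-0.6, 0.3, 0.3]
opening: 0.499
grasp_force: 0.0
```

Call:
hand_motion --motion '[[[0.0925, -0.04, 0, 0, 0, 0, 0.6], [0.185, -0.08, 0, 0, 0, 0, 0.6], [0.2775, -0.12, 0, 0, 0, 0, 0.6], [0.37, -0.1625, 0, 0, 0, 0, 0.6], [0.4375, -0.1925, 0, 0, 0, 0, 0.6], [0.4625, -0.205, 0, 0, 0, 0, 0.6], [0.4625, -0.205, 0, 0, 0, 0, 0.6], [0.4625, -0.205, 0, 0, 0, 0, 0.6], [0.4625, -0.205, 0, 0, 0, 0, 0.6]]]'

```text
time_s: 23.3
position: [0.4789, 0.0617, 0.1805]
tcp_rot: [[-1.0, -0.002, 0.002], [-0.002, 1.0, 0.0], [-0.002, 0.0, -1.0]]
force: [0.3, -0.2, 0.1]
opening: 0.6
grasp_force: 0.0
```

Run:
```python
from h import *
s,c,v=wrist();print(s["position"])
a=c["color"][140:235,190:390,::-1];b=capture("scene")["color"][200:330,190:400,::-1]
o=np.zeros((590,700,3),np.uint8);o[:285,:600]=cv2.resize(a,None,fx=3,fy=3);o[290:290+286,:462]=cv2.resize(b,None,fx=2.2,fy=2.2);cv2.imwrite("pics/m2.png",o)
print(cast(c,[[287.5,189]],.018,v)*1000)
```

```text
[0.47886556 0.06169934 0.18047151]
[[475.42118473  64.69522319]]
```

View pics/m2.png

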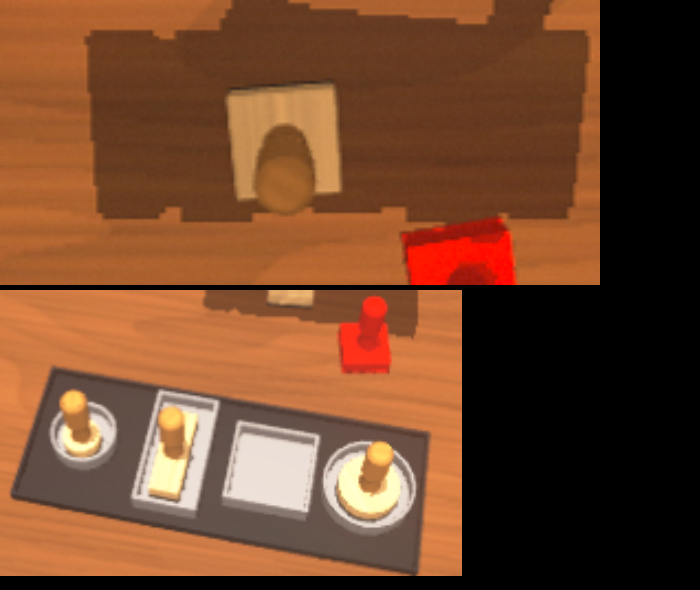

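The square stamp is at wrist pixel (285,187), the light-wood one with red well to the side. The round stamp stands in its bin.

In the tool's units: 0.142 m is 0.355, 0.06 m is 0.15.

Call:
hand_motion --motion '[[[0.0075, 0, 0.075, 0, 0, 0, 0.6], [0.0075, 0, 0.15, 0, 0, 0, 0.6], [0.0075, 0, 0.225, 0, 0, 0, 0.6], [0.0075, 0, 0.3, 0, 0, 0, 0.6], [0.0075, 0, 0.3375, 0, 0, 0, 0.6], [0.0075, 0, 0.355, 0, 0, 0, 0.6], [0.0075, 0, 0.355, 0, 0, 0, 0.6], [0.0075, 0, 0.355, 0, 0, 0, 0.6], [0.0075, 0, 0.355, 0, 0, 0, 0], [0.0075, 0, 0.355, 0, 0, 0, 0], [0.0075, 0, 0.355, 0, 0, 0, 0], [0.0075, 0, 0.355, 0, 0, 0, 0], [0.0075, 0, 0.355, 0, 0, 0, 0], [0.0075, 0, 0.355, 0, 0, 0, 0], [0.0075, 0, 0.355, 0, 0, 0, 0], [0.0075, 0, 0.355, 0, 0, 0, 0]]]'

```text
time_s: 25.0
position: [0.474, 0.0614, 0.0388]
tcp_rot: [[-1.0, -0.001, 0.0], [-0.001, 1.0, -0.0], [-0.0, -0.0, -1.0]]
force: [0.3, -0.4, 3.9]
opening: 0.216
grasp_force: 30.0
```

Call:
hand_motion --motion '[[[0, 0, -0.025, 0, 0, 0, 0], [0, 0, -0.075, 0, 0, 0, 0], [0, 0, -0.125, 0, 0, 0, 0], [0, 0, -0.2, 0, 0, 0, 0], [0, 0, -0.275, 0, 0, 0, 0], [0, 0, -0.305, 0, 0, 0, 0], [0, 0, -0.305, 0, 0, 0.0278, 0], [0, 0, -0.305, 0, 0, 0.0278, 0], [0, 0, -0.305, 0, 0, 0.0278, 0]]]'

```text
time_s: 25.9
position: [0.4734, 0.0615, 0.1606]
tcp_rot: [[-0.996, 0.084, -0.001], [0.084, 0.996, 0.0], [0.001, 0.0, -1.0]]
force: [-0.2, -0.3, -0.4]
opening: 0.217
grasp_force: 30.0
```

In the tool's units: -0.186 m is -0.465, -0.175 m is -0.4375.

Call:
hand_motion --motion '[[[-0.025, 0.0025, 0, 0, 0, 0, 0], [-0.075, 0.01, 0, 0, 0, 0, 0], [-0.1375, 0.0175, 0, 0, 0, 0, 0], [-0.2, 0.025, 0, 0, 0, 0, 0], [-0.2625, 0.03, 0, 0, 0, 0, 0], [-0.325, 0.0375, 0, 0, 0, 0, 0], [-0.3875, 0.045, 0, 0, 0, 0, 0], [-0.4375, 0.0525, 0, 0, 0, 0, 0], [-0.465, 0.055, 0, 0, 0, 0, 0], [-0.465, 0.055, 0, 0, 0, 0, 0], [-0.465, 0.055, 0.075, 0, 0, 0, 0], [-0.465, 0.055, 0.15, 0, 0, 0, 0], [-0.465, 0.055, 0.2, 0, 0, 0, 0], [-0.465, 0.055, 0.2, 0, 0, 0, 0], [-0.465, 0.055, 0.2, 0, 0, 0, 0]]]'

```text
time_s: 27.4
position: [0.6607, 0.0674, 0.0803]
tcp_rot: [[-0.996, 0.086, -0.001], [0.086, 0.996, 0.0], [0.001, -0.0, -1.0]]
force: [0.3, -0.5, -0.2]
opening: 0.221
grasp_force: 30.0
```

In the tool's units: 0.16 m is 0.4, 0.12 m is 0.3.

Call:
hand_motion --motion '[[[0, 0, 0.03, 0, 0, 0, 0], [0, 0, 0.06, 0, 0, 0, 0], [0, 0, 0.0775, 0, 0, 0, 0], [0, 0, 0.0825, 0, 0, 0, 0], [0, 0, 0.0825, 0, 0, 0, 0], [0, 0, 0.0825, 0, 0, 0, 0.5], [0, 0, 0.0825, 0, 0, 0, 0.5], [0, 0, 0.0825, 0, 0, 0, 0.5], [0, 0, 0.0825, 0, 0, 0, 0.5], [0, 0, 0.0825, 0, 0, 0, 0.5], [0, 0, 0.025, 0, 0, 0, 0.5], [0, 0, -0.075, 0, 0, 0, 0.5], [0, 0, -0.175, 0, 0, 0, 0.5], [0, 0, -0.25, 0, 0, 0, 0.5], [0.1, 0, -0.25, 0, 0, 0, 0.5], [0.2, 0, -0.25, 0, 0, 0, 0.5], [0.3, 0, -0.25, 0, 0, 0, 0.5], [0.4, 0, -0.25, 0, 0, 0, 0.5], [0.4, 0, -0.25, 0, 0, 0, 0.5], [0.4, 0, -0.25, 0, 0, 0, 0.5]]]'

```text
time_s: 29.4
position: [0.5013, 0.0813, 0.181]
tcp_rot: [[-0.996, 0.086, 0.001], [0.086, 0.996, -0.0], [-0.001, 0.0, -1.0]]
force: [0.7, -0.5, 0.6]
opening: 0.501
grasp_force: 0.0
```

Run:
```python
from h import *
b=capture("scene")["color"][180:340,90:490,::-1];cv2.imwrite("pics/f.png",cv2.resize(b,None,fx=2,fy=2))
c=capture("top");hsv=cv2.cvtColor(c["color"],cv2.COLOR_RGB2HSV);H,S,V=[hsv[:,:,i].astype(int) for i in range(3)]
for k in blobs((H>14)&(H<32)&(V>150)&(S>50)&(S<190)):print(k.reshape(-1,2).mean(0).round(),*rect(cast(c,k,.018)))
```

```text
[424. 186.] [ 576.  -322.2] [44.1 44. ] 42.4
[265. 154.] [649.5  -9.3] [39.4 21.9] -1.4
[233. 147.] [665.6  53.2] [35.6  8. ] -0.3
```

View pics/f.png

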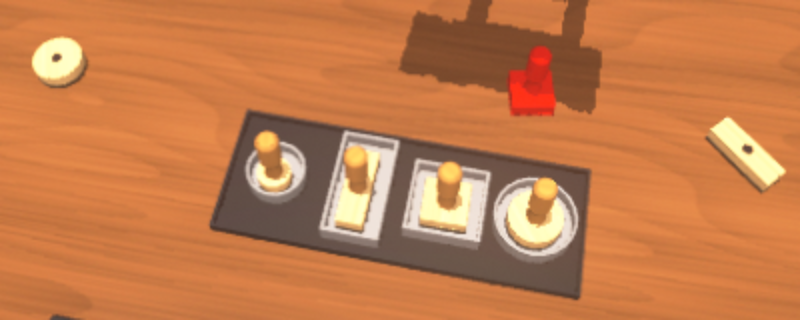

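All four stamps stand in their own bins. The bare blocks (crop (60,60) and (747,152)) haven't been touched, and the gripper is clear.

```bash
python3 -c "
from rig import bot
print(bot.hand_in())"
```

```text
the job is handed in; nothing more can be done
None
```

The job is handed in at about 29 s on the robot's clock: all four handled stamps stood upright in their own bins in the last picture, and both bare blocks were left untouched; the hand-in returned no verdict.

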